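# Shim the rocking counting scale

## Robot

A 6-joint arm with a two-finger parallel gripper is mounted at the origin on the work surface. World frame = base frame: x ahead of the robot, y to its left, z up, the work surface at z = 0. Lengths are in mm, angles in rad, forces in N, time in s.
With the tool pointing down it reaches from about 400 to 925 mm from the base axis. Payload 12.5 kg.
Tool frame: the origin (TCP) lies midway between the tips of the shut fingers; the grasp point (between the pads) lies 19 mm behind it; z points along the fingers, y is the direction in which the jaws open and shut (so a half turn about z gives the same grasp; the last joint's range is limited). The gripper opens to 95 mm and grips with 3 to 60 N. Pads are 20 mm wide; open, the fingers measure 119 mm over their backs; the gripper's body (75 mm by 180 mm) begins 59 mm behind the grasp point.
Start: joints at [1.007, 0.491, 1.559, -0, 1.092, -0.106], TCP at [276.222, 560.668, 214.661] pointing down, gripper open.
Joint ranges: [-3.1, 3.1], [-0.84, 2.19], [0.05, 2.79], [-1.13, 4.28], [0.06, 2.93], [-2.69, 2.69]. Speed limits (rad/s): [2.22, 2.22, 2.79, 3.14, 3.14, 3.14].

## Interface

Orientations are given as [roll, pitch, yaw] about the fixed x, y, z axes, in that order (R = Rz(yaw) Ry(pitch) Rx(roll)).
In Python, from cell import env gives the robot as it stands.
- The arm moves only by the tool arm_command, never from a script. Its argument "steps" is a list of rows, each an object of numbers: "dx", "dy", "dz": the shift along the tool's x, y, z as a fraction of full scale; "rx", "ry", "rz": the turn, a rotation vector about the tool's x, y, z as a fraction of full scale; "claw": the gripper command: -1 is fully open, 1 is shut, values between are in proportion. In form: [{"dx": .., "dy": .., "dz": .., "rx": .., "ry": .., "rz": .., "claw": ..}, ...]. A call has 1 to 10 rows; each row shifts and turns the pose as measured when the row begins, along the tool's axes as they then stand; what a row does not reach is not made up. Full scale, the value 1, is 0.8 m for a shift and 90 degrees for a turn. A row lasts 1/8 s, in which the tool goes at most 62.5 mm and 10.7 degrees, less where a joint would pass 70% of its speed; a pose out of reach is approached as far as the arm can. A call with a number of a shift or a turn outside -1 to 1 is refused whole. A call with a gripper value outside its range is refused whole. The fingers move at their own pace and stop on an object; the grip force is fixed at half the most. Time passes only in rows, so rows that do not move let the fingers close. It gives the time, the measured TCP pose, the force and the opening at its end, in the units of the state.
- env.state(): the state, without advancing time (a new reading comes with each control period).
- env.read_camera(name): name is "scene" or "top" or "wrist"; returns (picture, depth): 480x640x3 uint8, red, green, blue; 480x640 float32, mm along the optical axis (not along the pixel's ray), 0 where there is no reading.
- env.get_calibration(name): a dict with "vfov" (degrees; the focal length in pixels is half the picture's height over the tangent of half this angle, whatever the lens; pixels are square), "cx", "cy" (the principal point, pixels), "k1" (the pictures are not rectified: a ray, as slopes to the right and down, at radius r is drawn at 1 + k1 r^2 times it, then the intrinsics apply), "xyz" and "attitude" of the camera in the world. Camera axes: x right, y up, looking along -z (the intrinsics and any distortion apply to the point x, -y, -z); pixel columns grow to the right and rows downward; lengths in mm; the calibration is good to about 2 mm. A picture is of the moment at which its call begins: read the wrist's pose just before it. get_calibration takes no time and is no camera call; for the wrist camera it gives the pose at the moment of the call.
- env.job_done(): hands the job in, once; it reports no verdict.
The state is a dict: "t": time; "joints": joint angles; "qvel": joint speeds; "tau": joint torques, N m; "eef_pos": TCP position; "tcp_rot": TCP orientation; "ft_force": force on the tool from outside, world axes, zero at the start; "moment": the same for the moment, N m; "opening": opening from 0.0 (shut) to 1.0 (fully open).
Only numpy, scipy, OpenCV 4.12 (cv2) and the standard library are available. Lean on these libraries where they do the work, as an engineer would, in place of code of your own. Each camera call takes 0.05 s, during which the arm holds its last target.

## Task

The counting scale on the packing bench rocks, because the foot at the corner with the blue pad is too short. Using the fingers only to push, slide the orange wedge along the bench, thin end first, under that foot until the scale stands level on all its feet; then press down with a fingertip on the blue pad to check that it no longer rocks, and take the hand away, leaving the wedge in place. Do not pick up the wedge or raise the scale by hand, and leave the other things where they are.

Things in the scene. Friction and masses are not known exactly. Their poses are not given: they have to be found in the camera images.
- scale_base: Frame of the counting scale: on the bench midway between its four feet, z up; stays put and does not tilt. Grey housing x -110 to 110, y -110 to 190 mm, 75 high; steel pan on it x -110 to 110, y -110 to 85, top 89 mm up; keypad at the +y end. Good feet at (-95, 125), (95, -125), (95, 125) mm, short foot at (-95, -125). It rocks about the line through the first two.
- scale (a joint): Rocking angle of the scale, rad: 0 = level, the foot diagonally opposite the short one stands on the bench and stops it; 0.043 = fully dropped, resting on a small stud under the housing near the short foot, which then hangs about 3.5 mm above the bench. It drops under its own weight, with about 4 N on the short foot.
- short_foot: Short foot: black rubber ball end, 28 mm diameter. Origin at its lowest point: 3.5 mm above the bench when the scale is dropped, 10 mm when level. It hangs under a grey ear, 38 mm wide, that sticks out 35 mm from the housing's -y side (underside 30 mm up when level, nut and stud above to 52 mm). A like ear with a good foot is at the +x end of that side.
- wedge: Orange plastic wedge, loose and flat on the bench: 110 mm long, 45 wide, 2 thick at the thin end, 18 at the upright heel face; 50 to 100 g. Origin at the centre of its underside, x axis to the thin end (x = 55 mm), heel at x = -55, z up. Starts on the scale's -y side, thin end roughly towards the short foot and 35 to 80 mm short of the foot's centre.
- wedge_heel (a point): Centre of the wedge's heel face (45 x 18 mm), 9 mm up. Under the foot the wedge takes roughly 3 to 7 N to push further; the scale is level when the thin end is about 55 mm past the foot's centre, then the push needed climbs steeply. Let go, the wedge stays in by friction.
- pad_top (a point): Centre of the top of the blue round pad, 36 mm in diameter and 4 mm thick, fixed on the pan at the corner over the short foot; 93 mm above the bench when level.
- weight: Bystander: brass check weight, 44 mm in diameter, 64 mm high. Origin under its centre.
- tape: Bystander: roll of brown tape lying flat, 100 mm in diameter, 25 mm high. Origin under its centre.
- bottle: Bystander: blue bottle, 68 mm in diameter, 210 mm high. Origin under its centre.
- mug: Bystander: white mug, 80 mm in diameter, 90 mm high. Origin under its centre.
- shields: Bystander: stack of pressed aluminium shields, about 175 x 130 mm, 35 mm high. Origin under its centre.
- bin: Bystander: small red bin, 140 x 100 mm, 60 mm high. Origin under its centre.
Mind the look-alikes: they are no part of the job. What is meant by the wedge is not green, pink or white, and is the smaller of those in its own colour.

How it is judged (in metres and radians):
On the way, in this order (a step that is already met when the one before it is completed fails the run):
1. the wedge holds the short foot up and the scale is level (value of joint scale below 0.008 rad and contact force between wedge and short_foot above 1 N), for 0.3 s.
2. a finger presses on the blue pad with more than 2 N and the scale does not rock (contact force between the fingers and pad above 2 N and value of joint scale below 0.012 rad), for 0.1 s.
At the end, for the whole second after the job is handed in: The scale is level within 0.008 rad (the short foot 1.2 mm), its short foot resting on the wedge with more than 1 N, the wedge flat on the bench and at rest (all of step 1 and height (world z) of wedge below 0.006 m and angle between wedge's own z axis and vertical below 0.06 rad and linear speed of wedge below 0.01 m/s and velocity of joint scale below 0.02 rad/s); the robot touches nothing.
It fails at once if the wedge is lifted off the bench (height (world z) of wedge above 0.012 m or angle between wedge's own z axis and vertical above 0.3 rad).
It fails at once if the scale is raised by hand, not by the wedge (value of joint scale below 0.025 rad and not (horizontal distance between wedge and short_foot below 0.055 m)).
It fails at once if another thing is moved by more than 30 mm (distance of any of weight, tape, bottle, mug, shields, bin from where it was at the start of the episode above 0.03 m).
It also fails if it takes over 45 s, if anything falls off the work surface, if the arm or the gripper's body presses on something with over 40 N, if the wrist force passes 120 N, or if a joint passes its speed limit or range.

## Working session

There is one attempt and no reset: what is moved stays moved. The work goes in short steps, Python scripts to look and compute and a tool call to move; the robot and the scene stay as the last step left them, time stands still between calls to the robot, and variables do not carry over. Pictures are saved under pics/ and viewed, and the job is handed in when it is done.

Besides the shell and the picture viewer there is one more tool, called after ">>>" as name(argument=value, ...) on one line, values as JSON. arm_command: Moves the arm, as the interface text tells. Its arguments: {"type":"object","properties":{"steps":{"type":"array","items":{"type":"object","properties":{"dx":{"type":"number"},"dy":{"type":"number"},"dz":{"type":"number"},"rx":{"type":"number"},"ry":{"type":"number"},"rz":{"type":"number"},"claw":{"type":"number"}}}}},"required":["steps"]}

```bash
mkdir -p pics; ls
python3 - <<'E'
from cell import env
import cv2
print(env.state())
for n in ("scene","top"):
    c=env.get_calibration(n);print(n,c)
    im,d=env.read_camera(n);cv2.imwrite(f"pics/{n}0.png",im[...,::-1]);
    import numpy as np;np.savez(f"{n}0.npz",im=im,d=d)
E
```

```text
pics
{'t': 0.0, 'joints': array([ 1.00741463e+00,  4.91567850e-01,  1.55945821e+00, -1.57379149e-05,
        1.09168832e+00, -1.05614014e-01]), 'qvel': array([-6.00842331e-04, -8.30263133e-05,  6.67709645e-05,  8.99671185e-04,
       -2.57344355e-04, -2.82709188e-04]), 'tau': array([ 7.56976715e-04, -6.12636995e+01, -2.58191568e+01,  6.92080893e-02,
        4.81750583e-02, -1.70724948e-04]), 'eef_pos': array([276.07576118, 560.44656959, 214.05357791]), 'tcp_rot': array([-3.14047570e+00, -1.04370729e-04,  2.68383217e+00]), 'ft_force': array([ 0.16697312, -0.59494815,  0.41458853]), 'moment': array([ 0.02193037, -0.01774297, -0.01685237]), 'opening': 0.9981373732199555}
scene {'vfov': 49.387635017289874, 'cx': 313.4695852800172, 'cy': 244.19021029170386, 'k1': 0.009654136364791795, 'xyz': array([1296.01162403,  122.04108377,  991.3454897 ]), 'attitude': array([0.7406613 , 0.00933895, 1.70935655])}
top {'vfov': 51.52837344908218, 'cx': 312.89326561215717, 'cy': 223.8498500275446, 'k1': -0.1105380113296911, 'xyz': array([ 289.78098201,   20.79741024, 1353.5990691 ]), 'attitude': array([ 1.62746548e-01,  1.10147769e-03, -1.57689077e+00])}
```

View pics/scene0.png

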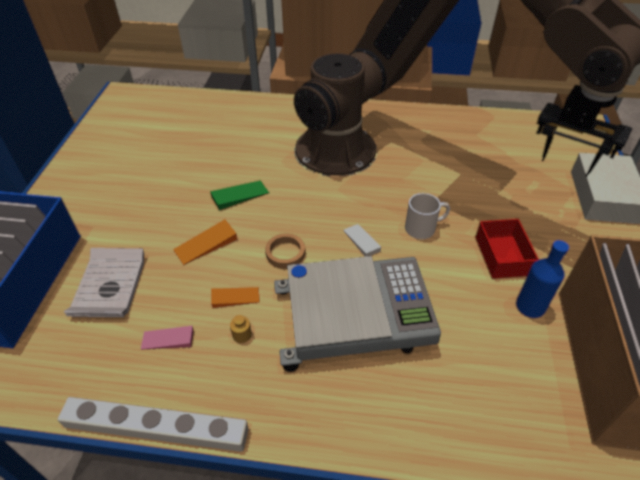

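View pics/top0.png

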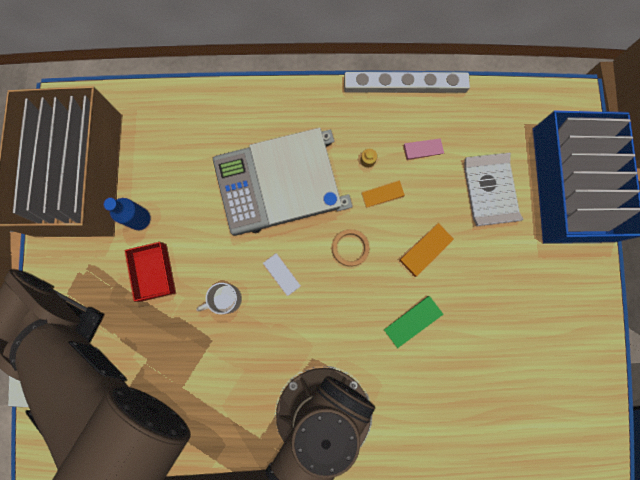

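The scene and top views show two orange pieces. In the top view, one is at about (383,194) beside the scale's short foot, which is at (345,202) next to the blue pad at (330,199). The other is larger, at (427,250). The green (413,322), pink (424,149) and white (281,274) pieces are look-alikes. The small orange one fits the description, and I'll measure it and check it in a crop.

```bash
cat > h.py <<'E'
import numpy as np, cv2
from scipy.spatial.transform import Rotation as R
def K(c):
    f=240/np.tan(np.radians(c['vfov'])/2); return f
def rays(c,px):
    px=np.atleast_2d(px).astype(float); f=K(c)
    d=np.stack([(px[:,0]-c['cx'])/f,(px[:,1]-c['cy'])/f],1); s=d.copy()
    for _ in range(20): s=d/(1+c['k1']*(s**2).sum(1,keepdims=True))
    v=np.stack([s[:,0],-s[:,1],-np.ones(len(s))],1)
    return v@R.from_euler('xyz',c['attitude']).as_matrix().T   # scaled: depth 1
def onplane(c,px,z):
    v=rays(c,px); t=(z-c['xyz'][2])/v[:,2]; return c['xyz']+v*t[:,None]
def cloud(c,px,d):
    px=np.atleast_2d(px); v=rays(c,px); return c['xyz']+v*d[px[:,1].astype(int),px[:,0].astype(int)][:,None]
def proj(c,P):
    q=(np.atleast_2d(P)-c['xyz'])@R.from_euler('xyz',c['attitude']).as_matrix()
    s=np.stack([q[:,0]/-q[:,2],-q[:,1]/-q[:,2]],1); s=s*(1+c['k1']*(s**2).sum(1,keepdims=True))
    return s*K(c)+[c['cx'],c['cy']]
E
python3 - <<'E'
from h import *
from cell import env
for n in ("scene","top"):
    z=np.load(n+"0.npz"); im,d=z['im'],z['d']; c=env.get_calibration(n)
    hsv=cv2.cvtColor(im,cv2.COLOR_RGB2HSV)
    for nm,lo,hi in (("orange",(8,200,120),(17,255,255)),("blue",(105,170,90),(125,255,255))):
        m=cv2.inRange(hsv,lo,hi)
        k,l,st,ce=cv2.connectedComponentsWithStats(m)
        for i in range(1,k):
            if st[i,4]<80 or st[i,4]>3000: continue
            ys,xs=np.where(l==i); px=np.stack([xs,ys],1)
            P=cloud(c,px,d); 
            r=cv2.minAreaRect(onplane(c,px,10 if nm=="orange" else 93)[:,:2].astype(np.float32))
            print(n,nm,ce[i].round(1),st[i,4],"z",np.percentile(P[:,2],[2,50,98]).round(1),"c",np.median(P,0).round(1),"rect",np.round(r[0],1),np.round(r[1],1),round(r[2],1))
    im2=im[...,::-1]
    x0,y0=(200,120) if n=="top" else (160,200)
    cv2.imwrite(f"pics/{n}crop.png",cv2.resize(im2[y0:y0+160,x0:x0+270],None,fx=2.9,fy=2.9,interpolation=cv2.INTER_CUBIC))
E
```

```text
scene orange [204.6 242. ] 972 z [ 2.2 13.5 24.9] c [ 440.9 -286.9   13.5] rect [ 435.4 -286.8] [ 59.3 157.3] 50.4
scene orange [234.2 296. ] 625 z [ 1.3  9.9 18.8] c [ 594.6 -171.9    9.9] rect [ 595.  -170.9] [ 41.9 104.4] 11.1
scene blue [ 17.9 189.9] 102 z [-495.4   69.1  142.1] c [ 380.3 -817.4   69.1] rect [ 362.7 -796.5] [104.3  73.3] 6.7
scene blue [ 32.8 236.6] 205 z [ 90.5 139.1 142.6] c [ 579.1 -622.5  139.1] rect [ 551.1 -663.3] [281.5  23.4] 4.1
scene blue [560.3 246.5] 111 z [207.5 210.1 213. ] c [531.3 507.3 210.1] rect [416.9 565.7] [28.4 31.4] 51.6
scene blue [546.8 272.3] 451 z [130.7 143.6 160.7] c [546.9 497.4 143.6] rect [499.9 522.5] [63.  55.6] 55.8
scene blue [298.7 271. ] 98 z [84.8 87.7 91. ] c [564.4 -22.3  87.7] rect [567.9 -20.6] [23.1 27. ] 7.5
scene blue [184.4 455.3] 1489 z [-5.2 -1.4  2.4] c [ 963.  -175.3   -1.4] rect [ 994.6 -161.2] [  7.3 652.7] 0.1
top orange [437.1 243.9] 206 z [ 1.9 10.4 19.5] c [ 452.6 -316.8   10.4] rect [ 458.1 -315. ] [51.8 81.7] 43.2
top blue [195.7  75. ] 600 z [-6.5 -1.   5.4] c [962.  363.5  -1. ] rect [915.6 360. ] [  7.7 853.6] 0.2
top blue [532.7  74.4] 252 z [-5.5 -0.   7.3] c [ 963.7 -637.4   -0. ] rect [ 917.6 -601.3] [  6.9 374.9] 0.2
top blue [586.1 179. ] 747 z [ -1.4 139.3 145.7] c [ 548.  -708.5  139.3] rect [ 684.7 -759.3] [228.4 451.3] 89.4
top blue [329.9 198.4] 109 z [83.  88.4 93. ] c [564.7 -23.9  88.4] rect [563.8 -23.2] [29.6 27.9] 43.9
top blue [109.8 203.7] 118 z [204.7 210.  214.4] c [529.1 507.1 210. ] rect [553.6 556.5] [31.5 30.7] 66.0
top blue [124.3 211.3] 352 z [128.9 143.5 165.3] c [519.4 492.3 143.5] rect [535.2 518.7] [60.  63.6] 61.9
top blue [627.4 361.4] 546 z [-6.1 -0.3  6.1] c [ 1.118e+02 -8.588e+02 -3.000e-01] rect [ 134.5 -799.4] [621.2  10.3] 0.1
top blue [ 13.  444.3] 164 z [-7.8 -2.4  3.7] c [-98.9 853.6  -2.4] rect [-69.3 794.9] [185.4   6.3] 0.5
```

```bash
sleep 0.1
```

```text
(no output)
```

View pics/topcrop.png

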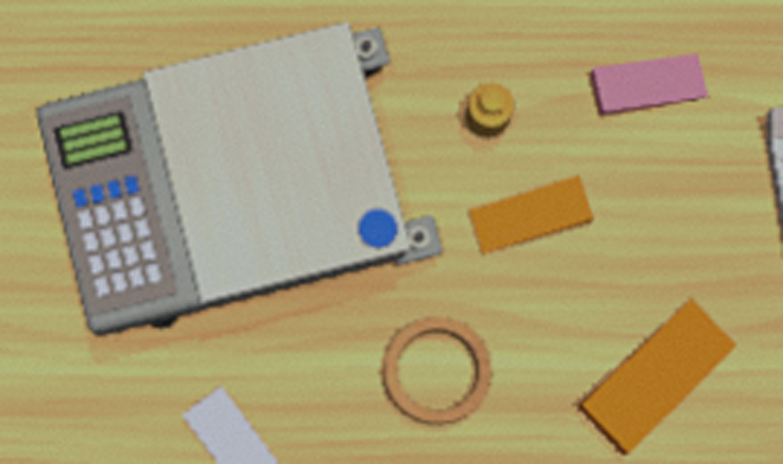

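View pics/scenecrop.png

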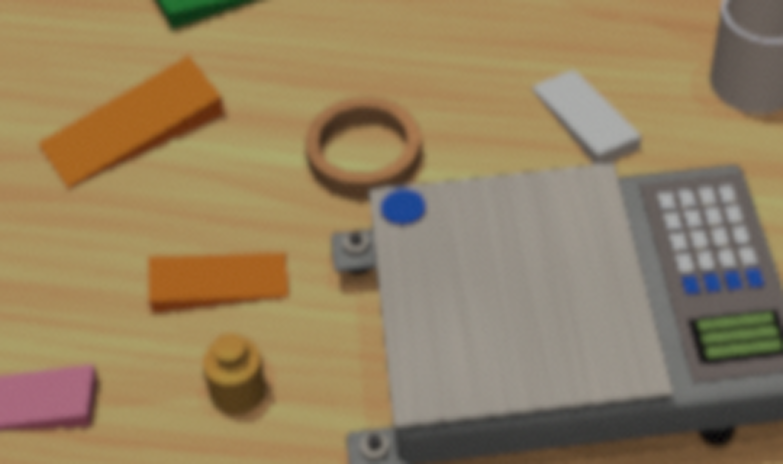

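The crops confirm it: the small orange wedge is at top (383,194) and scene (234,296). It is about 104–110 mm long and 18 mm high, with its thin end towards the foot. The other orange piece is 157 mm long and 25 mm high, so it is the larger one. Next I'll measure the wedge and scale poses from both views.

```bash
cat > m.py <<'E'
from h import *
def wedge(c,im,d,near,lo=(6,150,90),hi=(19,255,255),rad=110):
    hsv=cv2.cvtColor(im,cv2.COLOR_RGB2HSV); m=cv2.inRange(hsv,lo,hi)
    k,l,st,ce=cv2.connectedComponentsWithStats(m,connectivity=4)
    best=None
    for i in range(1,k):
        if st[i,4]<80: continue
        ys,xs=np.where(l==i); px=np.stack([xs,ys],1); p=onplane(c,px,9)[:,:2].mean(0)
        if np.linalg.norm(p-near)<60 and (best is None or st[i,4]>len(best)): best=px
    px=best; P=onplane(c,px,9); z=np.zeros(len(px))+9; D=cloud(c,px,d)
    # fit top plane to depth
    A=np.c_[D[:,0]-near[0],D[:,1]-near[1],np.ones(len(D))]; w=np.abs(D[:,2]-10)<14
    co=np.linalg.lstsq(A[w],D[w,2],rcond=None)[0]
    r=cv2.minAreaRect(P[:,:2].astype(np.float32))
    for _ in range(5):
        (cx,cy),(w_,h_),a=r; a=np.radians(a); 
        u=np.array([np.cos(a),np.sin(a)]) if w_>h_ else np.array([-np.sin(a),np.cos(a)])
        if u@co[:2]>0: u=-u
        s=(P[:,:2]-[cx,cy])@u
        z=np.clip(10-s*16/110,2,18)
        v=rays(c,px); P=c['xyz']+v*((z-c['xyz'][2])/v[:,2])[:,None]
        r=cv2.minAreaRect(P[:,:2].astype(np.float32))
    return np.array(r[0]),u,sorted(r[1]),co,len(px)
E
python3 - <<'E'
from m import *
from cell import env
for n in ("scene","top"):
    z=np.load(n+"0.npz"); im,d=z['im'],z['d']; c=env.get_calibration(n)
    o,u,s,co,k=wedge(c,im,d,np.array([595,-171.]))
    print(n,"wedge",o.round(1),"axis deg",np.degrees(np.arctan2(u[1],u[0])).round(1),np.round(s,1),"slope",np.round(co[:2],3),k)
    # pan: bright low-sat at z ~ 89
    ys,xs=np.mgrid[0:480,0:640]; px=np.stack([xs.ravel(),ys.ravel()],1)
    D=cloud(c,px,d); hsv=cv2.cvtColor(im,cv2.COLOR_RGB2HSV).reshape(-1,3)
    near=np.hypot(D[:,0]-640,D[:,1]-90)<260
    g=near&(np.abs(D[:,2]-87)<12)&(hsv[:,1]<60)&(hsv[:,2]>120)
    M=g.reshape(480,640).astype(np.uint8); M=cv2.morphologyEx(M,cv2.MORPH_OPEN,np.ones((5,5),np.uint8))
    k,l,st,ce=cv2.connectedComponentsWithStats(M); i=1+np.argmax(st[1:,4])
    q=(l.ravel()==i); A=np.c_[D[q,:2],np.ones(q.sum())]; pc=np.linalg.lstsq(A,D[q,2],rcond=None)[0]
    P=onplane(c,px[q],87); r=cv2.minAreaRect(P[:,:2].astype(np.float32)); print(" pan",np.round(r[0],1),np.round(r[1],1),round(r[2],2),"plane",pc.round(3),np.round(cv2.boxPoints(r),1).tolist())
    # ears
    e=near&(D[:,2]>22)&(D[:,2]<60)&(hsv[:,1]<60)&(D[:,1]<20)
    k,l,st,ce=cv2.connectedComponentsWithStats(e.reshape(480,640).astype(np.uint8))
    for i in range(1,k):
        if st[i,4]>20: q=l.ravel()==i; print(" ear",ce[i].round(1),st[i],D[q].mean(0).round(1),np.ptp(D[q],0).round(1))
E
```

```text
scene wedge [ 596.7 -169.8] axis deg 106.5 [ 55.8 109.7] slope [ 0.027 -0.125] 847
 pan [626.5  70. ] [214.5 197.4] 15.07 plane [2.7000e-02 3.2000e-02 6.9222e+01] [[497.29998779296875, 137.39999389648438], [548.5999755859375, -53.20000076293945], [755.7000122070312, 2.5], [704.4000244140625, 193.1999969482422]]
 ear [281.9 286.3] [275 279  15  15 190] [570.4 -62.1  33.6] [44.1 37.3 23.7]
 ear [290.4 356.5] [280 347  26  19 329] [753.5 -10.6  40.9] [43.9 55.1 36.7]
top wedge [ 593.5 -173.2] axis deg 106.1 [ 46.1 109.6] slope [ 0.056 -0.114] 646
 pan [626.5  80. ] [220.3 218. ] 14.26 plane [2.2000e-02 2.1000e-02 7.3399e+01] [[492.8999938964844, 158.5], [546.5999755859375, -52.79999923706055], [760.2000122070312, 1.5], [706.5, 212.8000030517578]]
 ear [327.2 136.8] [321 130  13  15 134] [749.  -20.2  41.1] [41.2 33.2 23.2]
 ear [341.4 203.7] [314 194  38  21 188] [560.8 -56.6  36.5] [ 57.1 100.9  35.9]
```

The measurements agree with the given sizes: the wedge comes out at 110 mm long and about 46 wide.

| Item | Position (mm) | Direction |
|---|---|---|
| Wedge centre | about (594.5, -172) | thin end towards 106° |
| Scale origin | about (624.5, 82) | yaw 15° |
| Short foot | about (565, -63.5) | – |

The foot lies 112 mm ahead of the wedge centre and only about 2 mm off its axis. I'll move over to it now.

>>> arm_command(steps=[{"dx": -0.057,"dy": -0.049,"dz": -0.02,"claw": 0.7},{"dx": -0.057,"dy": -0.049,"claw": 0.7},{"dx": -0.057,"dy": -0.049,"claw": 0.7},{"dx": -0.057,"dy": -0.049,"claw": 0.7},{"dx": -0.057,"dy": -0.049,"claw": 0.7},{"dx": -0.057,"dy": -0.049,"claw": 0.7},{"dx": -0.057,"dy": -0.049,"claw": 0.7},{"dx": -0.057,"dy": -0.049,"claw": 0.7},{"dx": -0.057,"dy": -0.049,"claw": 0.7},{"dx": -0.057,"dy": -0.049,"claw": 0.7}])

```text
$.steps[0]: bad value
```

>>> arm_command(steps=[{"dx": -0.057,"dy": -0.049,"dz": -0.02,"rx": 0,"ry": 0,"rz": 0,"claw": 0.7},{"dx": -0.057,"dy": -0.049,"dz": 0,"rx": 0,"ry": 0,"rz": 0,"claw": 0.7},{"dx": -0.057,"dy": -0.049,"dz": 0,"rx": 0,"ry": 0,"rz": 0,"claw": 0.7},{"dx": -0.057,"dy": -0.049,"dz": 0,"rx": 0,"ry": 0,"rz": 0,"claw": 0.7},{"dx": -0.057,"dy": -0.049,"dz": 0,"rx": 0,"ry": 0,"rz": 0,"claw": 0.7},{"dx": -0.057,"dy": -0.049,"dz": 0,"rx": 0,"ry": 0,"rz": 0,"claw": 0.7},{"dx": -0.057,"dy": -0.049,"dz": 0,"rx": 0,"ry": 0,"rz": 0,"claw": 0.7},{"dx": -0.057,"dy": -0.049,"dz": 0,"rx": 0,"ry": 0,"rz": 0,"claw": 0.7}])

```text
t: 1.1
eef_pos: [468.5, 107.7, 229.1]
tcp_rot: [-3.139, -0.0, 2.691]
ft_force: [0.5, 0.1, -0.4]
opening: 0.214
```

>>> arm_command(steps=[{"dx": -0.057,"dy": -0.049,"dz": 0,"rx": 0,"ry": 0,"rz": 0,"claw": 0.7},{"dx": -0.057,"dy": -0.049,"dz": 0,"rx": 0,"ry": 0,"rz": 0,"claw": 0.7},{"dx": -0.057,"dy": -0.049,"dz": 0,"rx": 0,"ry": 0,"rz": 0,"claw": 0.7},{"dx": -0.057,"dy": -0.049,"dz": 0,"rx": 0,"ry": 0,"rz": 0,"claw": 0.7},{"dx": -0.057,"dy": -0.049,"dz": 0,"rx": 0,"ry": 0,"rz": 0,"claw": 0.7},{"dx": -0.04,"dy": -0.034,"dz": 0,"rx": 0,"ry": 0,"rz": 0.11,"claw": 0.7},{"dx": 0,"dy": 0,"dz": 0,"rx": 0,"ry": 0,"rz": 0.11,"claw": 0.7},{"dx": 0,"dy": 0,"dz": 0,"rx": 0,"ry": 0,"rz": 0.11,"claw": 0.7},{"dx": 0,"dy": 0,"dz": 0,"rx": 0,"ry": 0,"rz": 0.11,"claw": 0.7},{"dx": 0,"dy": 0,"dz": 0,"rx": 0,"ry": 0,"rz": 0.08,"claw": 0.7}])

```text
t: 2.35
eef_pos: [607.5, -223.2, 225.3]
tcp_rot: [-3.135, -0.002, 1.841]
ft_force: [-1.1, -0.5, 0.2]
opening: 0.152
```

Run:
```python
from m import *
from cell import env
s=env.state(); print(s['eef_pos'],s['tcp_rot'],s['opening'])
c=env.get_calibration("wrist"); im,d=env.read_camera("wrist"); print(c)
cv2.imwrite("pics/w1.png",im[...,::-1])
try:
    o,u,sz,co,k=wedge(c,im,d,np.array([595,-171.]))
    print("wedge",o.round(1),np.degrees(np.arctan2(u[1],u[0])).round(1),np.round(sz,1),np.round(co[:2],3),k)
except Exception as e: print(e)
```

```text
[ 607.47522153 -223.23307422  225.2864903 ] [-3.13518568e+00 -2.10751334e-03  1.84148061e+00] 0.15182034264608674
{'vfov': 67.96061253853357, 'cx': 317.50242427077706, 'cy': 239.72637848214276, 'k1': -0.06555414488616984, 'xyz': array([ 589.26847613, -150.80211149,  395.36991976]), 'attitude': array([-0.26818653,  0.00652004,  0.27054119])}
wedge [ 592.8 -169.5] 106.1 [ 45.9 108.1] [ 0.028 -0.138] 4214
```

View pics/w1.png

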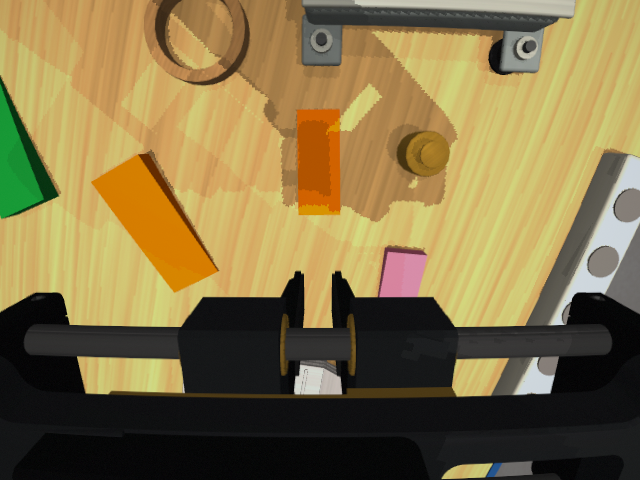

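The wrist view shows the wedge at (319,162), lined up with the short foot's nut at (321,41). The weight at (428,153) is well to the side. I'll compute the nut position as a check on the foot.

Run:
```python
from m import *
from cell import env
c=env.get_calibration("wrist")
for px in ((321,41),(525,47)):
    print(onplane(c,[px],46).round(1),onplane(c,[px],52).round(1))
print("wt",onplane(c,[(428,153)],64).round(1), "cam")
# wedge corners, foot
```

```text
[[567.1 -64.3  46. ]] [[567.5 -65.8  52. ]]
[[748.4 -16.4  46. ]] [[745.7 -18.7  52. ]]
wt [[ 687.1 -133.4   64. ]] cam
```

>>> arm_command(steps=[{"dx": -0.047,"dy": 0.003,"dz": 0.04,"rx": 0,"ry": 0,"rz": 0,"claw": 0.7},{"dx": 0,"dy": 0,"dz": 0.07,"rx": 0,"ry": 0,"rz": 0,"claw": 0.7},{"dx": 0,"dy": 0,"dz": 0.07,"rx": 0,"ry": 0,"rz": 0,"claw": 0.7},{"dx": 0,"dy": 0,"dz": 0.04,"rx": 0,"ry": 0,"rz": 0,"claw": 0.7},{"dx": 0,"dy": 0,"dz": 0,"rx": 0,"ry": 0,"rz": 0,"claw": 0.7}])

```text
t: 3.02
eef_pos: [619.2, -260.0, 44.2]
tcp_rot: [-3.136, -0.002, 1.847]
ft_force: [-0.3, -0.3, 0.5]
opening: 0.153
```

>>> arm_command(steps=[{"dx": 0,"dy": 0,"dz": 0.035,"rx": 0,"ry": 0,"rz": 0,"claw": 0.7},{"dx": 0,"dy": 0,"dz": 0.012,"rx": 0,"ry": 0,"rz": 0,"claw": 0.7},{"dx": 0,"dy": 0,"dz": 0,"rx": 0,"ry": 0,"rz": 0,"claw": 0.7}])

```text
t: 3.4
eef_pos: [621.0, -260.9, 10.2]
tcp_rot: [-3.139, 0.002, 1.85]
ft_force: [0.5, 0.1, 0.7]
opening: 0.15
```

>>> arm_command(steps=[{"dx": 0.02,"dy": 0,"dz": 0.004,"rx": 0,"ry": 0,"rz": 0,"claw": 0.7},{"dx": 0.02,"dy": 0,"dz": 0,"rx": 0,"ry": 0,"rz": 0,"claw": 0.7},{"dx": 0.015,"dy": 0,"dz": 0,"rx": 0,"ry": 0,"rz": 0,"claw": 0.7},{"dx": 0.015,"dy": 0,"dz": 0,"rx": 0,"ry": 0,"rz": 0,"claw": 0.7},{"dx": 0.015,"dy": 0,"dz": 0,"rx": 0,"ry": 0,"rz": 0,"claw": 0.7}])

```text
t: 4.03
eef_pos: [602.2, -191.4, 10.1]
tcp_rot: [3.14, 0.005, 1.851]
ft_force: [-0.3, 0.1, -0.8]
opening: 0.148
```

```bash
cat > look.py <<'E'
import sys
from m import *
from cell import env
s=env.state(); print(s['t'],s['eef_pos'].round(1),s['tcp_rot'].round(3),s['ft_force'].round(1))
n=sys.argv[1]
c=env.get_calibration("wrist"); im,d=env.read_camera("wrist")
cv2.imwrite(f"pics/{n}.png",im[...,::-1])
sc,_=env.read_camera("scene"); cv2.imwrite(f"pics/{n}s.png",cv2.resize(sc[200:360,160:430,::-1],None,fx=2.9,fy=2.9,interpolation=cv2.INTER_CUBIC))
E
python3 look.py w2
```

```text
4.025 [ 602.2 -191.4   10.1] [3.14  0.005 1.851] [-0.3  0.1 -0.8]
```

View pics/w2.png

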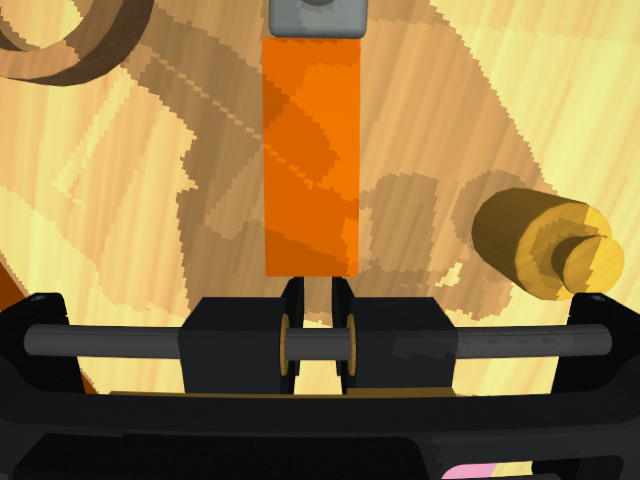

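View pics/w2s.png

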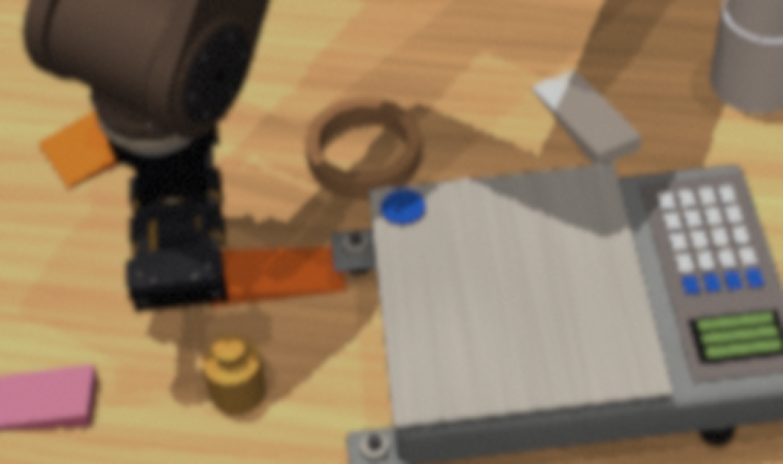

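The wedge sits square on both fingertips, with its edges at columns 263–360 and the ear at 268–368, so the foot is close to its centreline. The scale is still dropped. I'll keep pushing and watch the force.

>>> arm_command(steps=[{"dx": 0.014,"dy": 0.001,"dz": 0.005,"rx": 0,"ry": 0,"rz": 0,"claw": 0.7},{"dx": 0.014,"dy": 0.001,"dz": 0,"rx": 0,"ry": 0,"rz": 0,"claw": 0.7},{"dx": 0.014,"dy": 0,"dz": 0,"rx": 0,"ry": 0,"rz": 0,"claw": 0.7},{"dx": 0.014,"dy": 0,"dz": 0,"rx": 0,"ry": 0,"rz": 0,"claw": 0.7}])

```text
t: 4.62
eef_pos: [591.9, -147.1, 5.7]
tcp_rot: [3.138, 0.008, 1.851]
ft_force: [0.6, -5.7, -0.8]
opening: 0.149
```

>>> arm_command(steps=[{"dx": 0.01,"dy": 0,"dz": -0.001,"rx": 0,"ry": 0,"rz": 0,"claw": 0.7},{"dx": 0.008,"dy": 0,"dz": 0,"rx": 0,"ry": 0,"rz": 0,"claw": 0.7}])

```text
t: 4.88
eef_pos: [588.1, -132.7, 6.5]
tcp_rot: [3.137, 0.009, 1.851]
ft_force: [2.0, -4.8, -2.3]
opening: 0.15
```

```bash
python3 look.py w3
```

```text
4.875 [ 588.1 -132.7    6.5] [3.137 0.009 1.851] [ 2.  -4.8 -2.3]
```

View pics/w3.png

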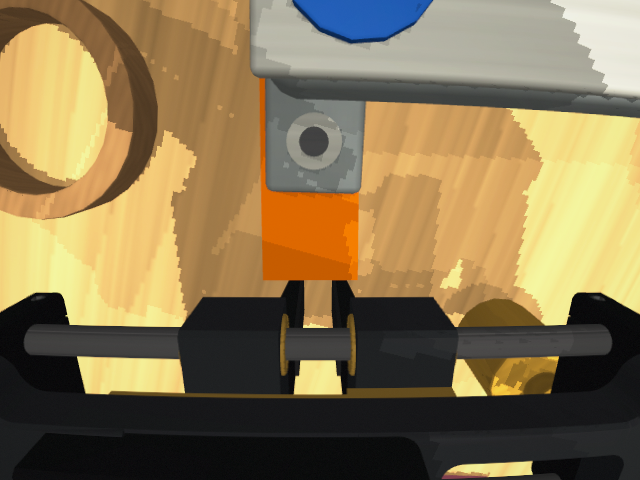

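View pics/w3s.png

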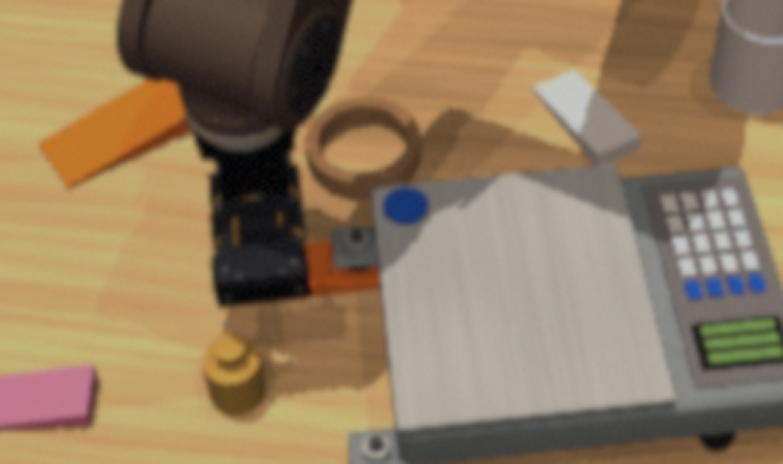

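The wedge is now under the foot, with the nut at (314,141) and the wedge's middle at column 311. I estimate about 7 mm still to go, and I'll cover it in small steps until the force climbs.

>>> arm_command(steps=[{"dx": 0.005,"dy": 0,"dz": 0,"rx": 0,"ry": 0,"rz": 0,"claw": 0.7}])

```text
t: 5.1
eef_pos: [586.8, -128.5, 6.4]
tcp_rot: [3.138, 0.008, 1.851]
ft_force: [1.6, -5.9, -1.1]
opening: 0.15
```

>>> arm_command(steps=[{"dx": 0.005,"dy": 0,"dz": 0,"rx": 0,"ry": 0,"rz": 0,"claw": 0.7}])

```text
t: 5.22
eef_pos: [585.8, -124.7, 6.4]
tcp_rot: [3.138, 0.009, 1.851]
ft_force: [1.0, -4.6, -0.2]
opening: 0.153
```

>>> arm_command(steps=[{"dx": 0.004,"dy": 0,"dz": 0,"rx": 0,"ry": 0,"rz": 0,"claw": 0.7}])

```text
t: 5.35
eef_pos: [585.3, -122.1, 6.5]
tcp_rot: [3.137, 0.01, 1.851]
ft_force: [3.2, -13.5, -4.4]
opening: 0.15
```

>>> arm_command(steps=[{"dx": 0.004,"dy": 0,"dz": 0,"rx": 0,"ry": 0,"rz": 0,"claw": 0.7}])

```text
t: 5.48
eef_pos: [585.6, -120.8, 6.6]
tcp_rot: [3.134, 0.014, 1.852]
ft_force: [4.7, -23.2, -7.5]
opening: 0.151
```

The push has climbed from 5 N to 23 N over 4 mm, so the fourth foot is down. I'll back off and let it settle.

>>> arm_command(steps=[{"dx": -0.01,"dy": 0,"dz": 0,"rx": 0,"ry": 0,"rz": 0,"claw": 0.7},{"dx": -0.03,"dy": 0,"dz": 0,"rx": 0,"ry": 0,"rz": 0,"claw": 0.7},{"dx": -0.03,"dy": 0,"dz": 0,"rx": 0,"ry": 0,"rz": 0,"claw": 0.7},{"dx": 0,"dy": 0,"dz": 0,"rx": 0,"ry": 0,"rz": 0,"claw": 0.7}])

```text
t: 5.98
eef_pos: [601.5, -177.8, 7.1]
tcp_rot: [3.136, 0.012, 1.851]
ft_force: [-0.1, -0.1, -0.8]
opening: 0.15
```

```bash
python3 look.py w4
python3 - <<'E'
from m import *
from cell import env
im,d=env.read_camera("scene"); c=env.get_calibration("scene")
d0=np.load("scene0.npz")['d']
# pan plane tilt before/after inside pan region
ys,xs=np.mgrid[275:340,310:380]; px=np.stack([xs.ravel(),ys.ravel()],1)
for dd in (d0,d):
    D=cloud(c,px,dd); o=np.array([624.5,82]); a=np.radians(15); L=(D[:,:2]-o)@np.array([[np.cos(a),-np.sin(a)],[np.sin(a),np.cos(a)]])
    co=np.linalg.lstsq(np.c_[L,np.ones(len(L))],D[:,2],rcond=None)[0]; print("tilt x,y,h",co.round(4), "h at pad", (co@[-95,-95,1]).round(1))
E
```

```text
5.975 [ 601.5 -177.8    7.1] [3.136 0.012 1.851] [-0.1 -0.1 -0.8]
tilt x,y,h [ 0.6078 -0.1009 76.8896] h at pad 28.7
tilt x,y,h [ 0.5854 -0.113  76.8821] h at pad 32.0
```

View pics/w4.png

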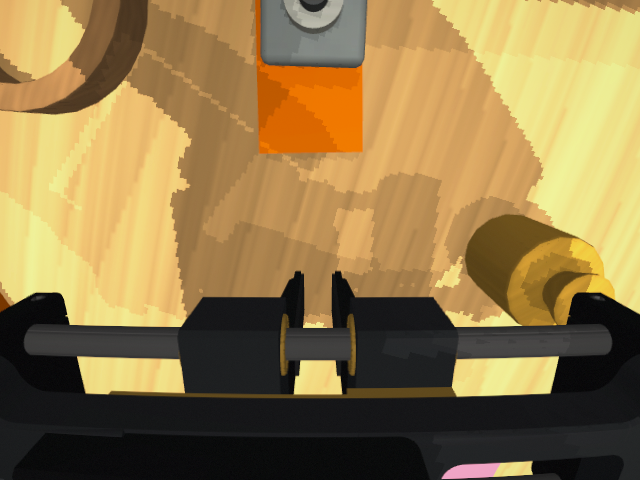

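View pics/w4s.png

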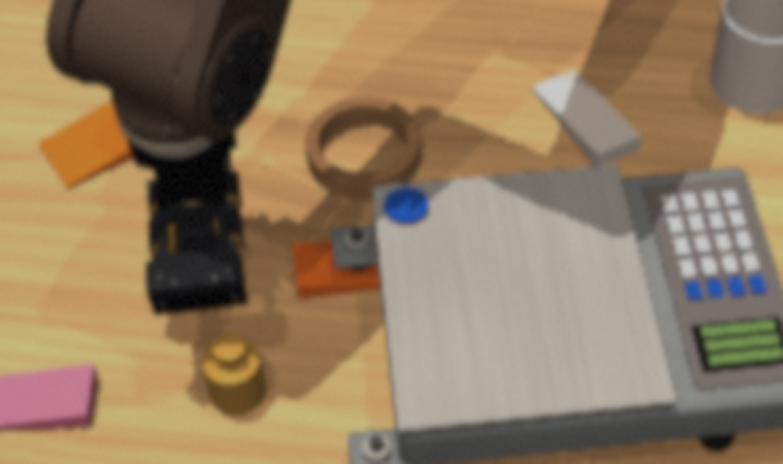

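The wedge stays in, with its heel at (311,152) in the wrist view and the ear sitting over it. The robot is clear of everything. My tilt patch overlapped the pan's edge, so I'll redo it once the hand is raised.

>>> arm_command(steps=[{"dx": 0,"dy": 0,"dz": -0.075,"rx": 0,"ry": 0,"rz": 0,"claw": 1},{"dx": 0,"dy": 0,"dz": -0.075,"rx": 0,"ry": 0,"rz": 0,"claw": 1},{"dx": 0,"dy": 0,"dz": -0.075,"rx": 0,"ry": 0,"rz": 0,"claw": 1},{"dx": 0,"dy": 0,"dz": -0.05,"rx": 0,"ry": 0,"rz": 0,"claw": 1},{"dx": 0,"dy": 0,"dz": 0,"rx": 0,"ry": 0,"rz": 0,"claw": 1}])

```text
t: 6.75
eef_pos: [598.0, -170.4, 232.6]
tcp_rot: [3.14, 0.008, 1.856]
ft_force: [0.2, -0.4, -1.4]
opening: 0.004
```

```bash
python3 look.py w5
python3 - <<'E'
from m import *
from cell import env
im,d=env.read_camera("scene"); c=env.get_calibration("scene")
z0=np.load("scene0.npz"); d0=z0['d']
ys,xs=np.mgrid[272:328,306:362]; px=np.stack([xs.ravel(),ys.ravel()],1)
a=np.radians(15);o=np.array([624.5,82]);M=np.array([[np.cos(a),-np.sin(a)],[np.sin(a),np.cos(a)]])
for dd in (d0,d):
    D=cloud(c,px,dd); L=(D[:,:2]-o)@M
    co=np.linalg.lstsq(np.c_[L,np.ones(len(L))],D[:,2],rcond=None)[0]; print("tilt x,y,h",co.round(4), "h at pad", (co@[-95,-95,1]).round(1))
# pad
for n,(i,dd) in {"scene":(im,d),"wrist":env.read_camera("wrist"),"scene0":(z0['im'],d0)}.items():
    c=env.get_calibration(n[:5]); hsv=cv2.cvtColor(i,cv2.COLOR_RGB2HSV); m=cv2.inRange(hsv,(105,150,60),(125,255,255))
    k,l,st,ce=cv2.connectedComponentsWithStats(m)
    for j in range(1,k):
        if st[j,4]<50: continue
        ys,xs=np.where(l==j); px=np.stack([xs,ys],1); P=onplane(c,px,93)[:,:2]
        if np.hypot(*(P.mean(0)-[565,-22]))<40:
            print(n,"pad",ce[j].round(1),P.mean(0).round(1),np.round(cv2.minAreaRect(P.astype(np.float32))[1],1),"depth z",np.median(cloud(c,px,dd)[:,2]).round(1))
E
```

```text
6.75 [ 598.  -170.4  232.6] [3.14  0.008 1.856] [ 0.2 -0.4 -1.4]
tilt x,y,h [ 5.89200e-01 -8.13000e-02  8.73362e+01] h at pad 39.1
tilt x,y,h [ 0.6963 -0.1178 86.9335] h at pad 32.0
scene pad [299.7 270.5] [566.3 -19.3] [26.  29.1] depth z 93.1
wrist pad [334.1  38.7] [566.3 -19.5] [34.5 34.4] depth z 92.4
scene0 pad [298.5 270.9] [567.9 -21.5] [28.6 28.9] depth z 87.6
```

View pics/w5.png

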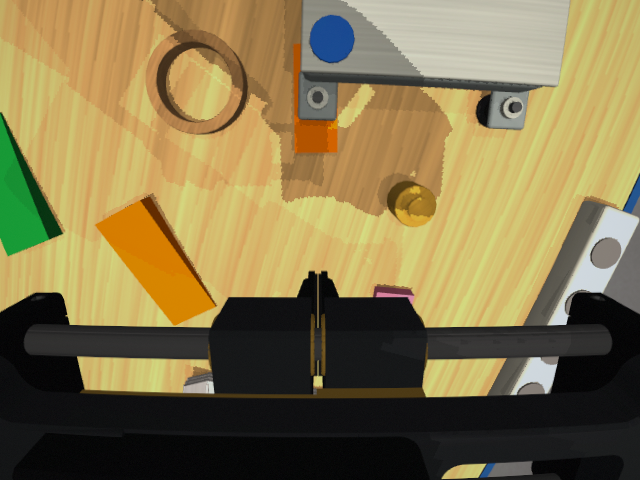

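The pad has risen from 87.6 to 93.1 mm, and the level height is 93, so the scale is level. The pad centre is at (566.3, -19.5) and both views agree. The tilt fit is dominated by depth noise, so I'm discarding it. Next I'll go over to the pad.

>>> arm_command(steps=[{"dx": 0.07,"dy": 0.005,"dz": 0.02,"rx": 0,"ry": 0,"rz": 0,"claw": 1},{"dx": 0.07,"dy": 0.005,"dz": 0.03,"rx": 0,"ry": 0,"rz": 0,"claw": 1},{"dx": 0.05,"dy": 0.005,"dz": 0.05,"rx": 0,"ry": 0,"rz": 0,"claw": 1},{"dx": 0,"dy": 0,"dz": 0.04,"rx": 0,"ry": 0,"rz": 0,"claw": 1},{"dx": 0,"dy": 0,"dz": 0,"rx": 0,"ry": 0,"rz": 0,"claw": 1}])

```text
t: 7.58
eef_pos: [561.0, -16.8, 105.6]
tcp_rot: [-3.127, -0.002, 1.854]
ft_force: [1.1, -0.6, 0.9]
opening: 0.005
```

>>> arm_command(steps=[{"dx": -0.006,"dy": 0.006,"dz": 0.007,"rx": 0,"ry": 0,"rz": 0,"claw": 1},{"dx": 0,"dy": 0,"dz": 0.004,"rx": 0,"ry": 0,"rz": 0,"claw": 1}])

```text
t: 7.82
eef_pos: [568.0, -21.0, 97.3]
tcp_rot: [-3.128, -0.001, 1.853]
ft_force: [-0.5, -0.8, 0.7]
opening: 0.004
```

>>> arm_command(steps=[{"dx": 0,"dy": 0,"dz": 0.004,"rx": 0,"ry": 0,"rz": 0,"claw": 1}])

```text
t: 7.95
eef_pos: [568.3, -21.5, 94.5]
tcp_rot: [-3.129, -0.001, 1.853]
ft_force: [-0.1, 0.1, -0.3]
opening: 0.002
```

>>> arm_command(steps=[{"dx": 0,"dy": 0,"dz": 0.004,"rx": 0,"ry": 0,"rz": 0,"claw": 1}])

```text
t: 8.07
eef_pos: [568.5, -21.7, 93.1]
tcp_rot: [-3.13, -0.001, 1.852]
ft_force: [-12.6, 2.7, 41.2]
opening: 0.005
```

>>> arm_command(steps=[{"dx": 0,"dy": 0,"dz": 0.004,"rx": 0,"ry": 0,"rz": 0,"claw": 1}])

```text
t: 8.2
eef_pos: [568.5, -21.8, 93.0]
tcp_rot: [-3.132, -0.0, 1.852]
ft_force: [-14.6, 2.6, 47.4]
opening: 0.003
```

The fingertip pressed the pad with 41–47 N for about 0.15 s. Its height stayed at 93.1 to 93.0 mm, so the scale doesn't rock. Taking the hand away now.

>>> arm_command(steps=[{"dx": 0,"dy": 0,"dz": -0.01,"rx": 0,"ry": 0,"rz": 0,"claw": 1},{"dx": 0,"dy": 0,"dz": -0.06,"rx": 0,"ry": 0,"rz": 0,"claw": 1},{"dx": 0,"dy": 0,"dz": -0.075,"rx": 0,"ry": 0,"rz": 0,"claw": 1},{"dx": -0.075,"dy": 0,"dz": -0.03,"rx": 0,"ry": 0,"rz": 0,"claw": 1},{"dx": -0.075,"dy": 0,"dz": 0,"rx": 0,"ry": 0,"rz": 0,"claw": 1},{"dx": -0.07,"dy": 0,"dz": 0,"rx": 0,"ry": 0,"rz": 0,"claw": 1},{"dx": 0,"dy": 0,"dz": 0,"rx": 0,"ry": 0,"rz": 0,"claw": 1},{"dx": 0,"dy": 0,"dz": 0,"rx": 0,"ry": 0,"rz": 0,"claw": 1}])

```text
t: 9.2
eef_pos: [619.1, -193.6, 241.3]
tcp_rot: [-3.137, 0.004, 1.852]
ft_force: [0.6, -0.0, -0.1]
opening: 0.002
```

```bash
python3 look.py w6
python3 - <<'E'
from m import *
from cell import env
z0=np.load("scene0.npz")
for n,(i,dd) in {"scene":env.read_camera("scene"),"wrist":env.read_camera("wrist")}.items():
    c=env.get_calibration(n[:5]); hsv=cv2.cvtColor(i,cv2.COLOR_RGB2HSV); m=cv2.inRange(hsv,(105,150,60),(125,255,255))
    k,l,st,ce=cv2.connectedComponentsWithStats(m)
    for j in range(1,k):
        if st[j,4]<50: continue
        ys,xs=np.where(l==j); px=np.stack([xs,ys],1); P=onplane(c,px,93)[:,:2]
        if np.hypot(*(P.mean(0)-[565,-22]))<40:
            print(n,"pad",ce[j].round(1),P.mean(0).round(1),"depth z",np.median(cloud(c,px,dd)[:,2]).round(1))
E
```

```text
9.2 [ 619.1 -193.6  241.3] [-3.137  0.004  1.852] [ 0.6 -0.  -0.1]
scene pad [299.7 270.5] [566.3 -19.3] depth z 93.2
wrist pad [314.6  12.7] [567.9 -24. ] depth z 92.8
```

View pics/w6.png

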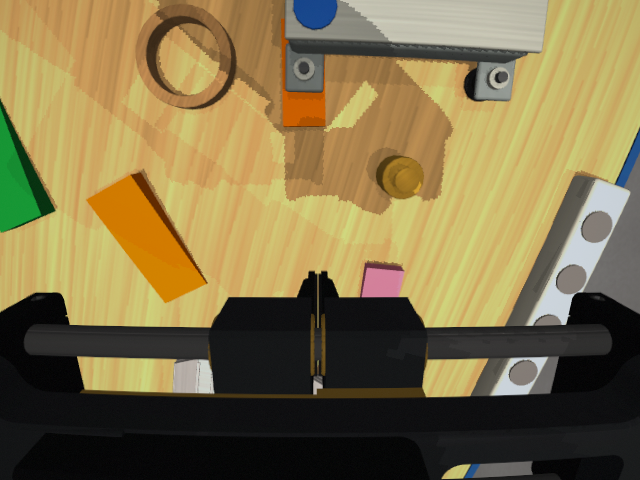

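View pics/w6s.png

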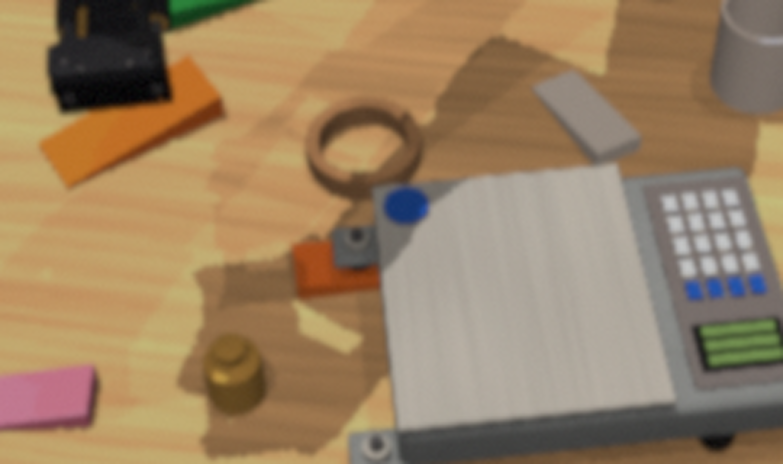

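The wedge stays under the ear, with its heel at (304,126) in the wrist view. The pad is still at 93 mm, and the weight and tape haven't moved. The hand is well clear, so I'm handing the job in.

Run:
```python
from cell import env
print(env.job_done()); print(env.state()['t'])
```

```text
the job is handed in; nothing more can be done
None
the job is handed in; nothing more can be done
```

The scale now stands level on the orange wedge, and I handed the job in at about 9.3 s of the 45 s allowed; no verdict is reported.

- **Wedge:** With two slightly opened fingertips, I pushed the smaller orange wedge thin end first under the short foot. The push force ran at about 5 N, then climbed to 23 N once the foot opposite came down. I then backed off and the wedge stayed in place.
- **Level check:** The pad top rose from 87.6 mm to about 93 mm (93 mm is level). It was still at about 93 mm after the press.
- **Rocking check:** I pressed the blue pad with 41–47 N, far more than the 2 N needed. The fingertip height changed only from 93.1 to 93.0 mm.
- **End state:** The hand is about 150 mm above the scale with no wrist force. In the last pictures, the weight, tape and mug look unmoved; the bottle, bin and shields were outside the views I took after the start.
- **Checks that failed or disagreed:**
  - My fit of the pan's tilt from depth readings gave nonsense, so I ignored it and relied on the pad height.
  - In the final look, the wrist view put the pad about 5 mm from where the scene view did, because it was cut off at the picture's edge.

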